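# Gauge the launcher barrel and present the rod for reading

### The arm

A 7-joint arm with a two-finger parallel gripper is mounted at the origin on the work surface. World frame = base frame: x ahead of the robot, y to its left, z up, the work surface at z = 0. Lengths are in m, angles in rad, forces in N, time in s.
With the tool pointing down it reaches from about 0.4 to 0.85 m from the base axis. Payload 4.5 kg.
Tool frame: the origin (TCP) lies midway between the tips of the shut fingers; the grasp point (between the pads) lies 19 mm behind it; z points along the fingers, y is the line along which they close (so a half turn about z gives the same grasp; the last joint's range is limited). The gripper opens to 88 mm and grips with 3 to 60 N. Pads are 18 mm wide; open, the fingers measure 123 mm over their backs; the gripper's body (75 mm by 187 mm) begins 45 mm behind the grasp point.
Start: joints at [1.248, 0.689, -0.195, 1.565, 0.157, 0.902, -0.215], TCP at [0.218, -0.586, 0.239] pointing down, gripper open.
Joint ranges: [-3.01, 3.01], [-0.46, 2.08], [-1.47, 1.51], [0.13, 2.56], [-1, 4.14], [0.04, 2.09], [-2.66, 2.66]. Speed limits (rad/s): [2.57, 2.57, 3.14, 3.14, 3.14, 3.14, 3.14].

### API

Orientations are given as a 3x3 rotation matrix whose columns are the frame's x, y, z axes.
In Python, from bench import read_state, grab_frame, camera_model, finish_job, finder gives the robot as it stands. The module is installed in compiled form; this text tells all that it offers.
- The arm moves only by the tool jog_arm, never from a script. Its argument "series" is one flat list of numbers, 4 for each row, row after row: the shift along the tool's x, y, z in units of 30 mm (1.0 is 30 mm), then the turn about the tool's z in units of 8 degrees (1.0 is 8 degrees). In form: [dx, dy, dz, yaw, dx, dy, dz, yaw, ...]. A call has 1 to 10 rows; each row shifts and turns the commanded pose from where the row before left it, along the tool's axes as they then stand; what a row does not reach is not made up. A row lasts 1/8 s, in which the tool goes at most 62.5 mm and 10.7 degrees, less where a joint would pass 70% of its speed; a pose out of reach is approached as far as the arm can. A call is refused whole if a number of a shift passes 1 or a number of a turn 1, either way. A call with a gripper value outside its range is refused whole. "fingers" is the finger opening in mm, from 0 to 88.1, set as the call begins (left out, the last holds). The fingers move at their own pace and stop on an object; "newtons" is the grip in N (left out, the last holds). Time passes only in rows, so rows that do not move let the fingers close. It gives the time, the measured TCP pose, the force, the opening and the grip force at its end, in the units of the state.
- read_state(): the state, without advancing time (a new reading comes with each control period).
- grab_frame(name): name is "scene" or "top" or "wrist"; returns (picture, depth): 400x640x3 uint8, blue, green, red; 400x640 float32, m along the optical axis (not along the pixel's ray), 0 where there is no reading.
- camera_model(name): a dict with "fx", "fy", "cx", "cy" (pixels), "R" (3x3) and "t" (3): a world point X has camera coordinates R X + t; the wrist camera has in their place "hand_eye" (4x4, takes a point from camera to tool coordinates, whose origin is the TCP and whose axes are the flange's). Camera axes: x right, y down, z forward; pixel columns grow to the right and rows downward; lengths in m; the calibration is good to about 2 mm. A picture is of the moment at which its call begins: read the wrist's pose just before it. camera_model takes no time and is no camera call.
- finish_job(): hands the job in; it is judged then, once.
Trained networks look in the newest picture that a camera, given by its name, has taken for a name from the list of things; names that differ only in an ending like _2 or _b are one class to them, and where a whole thing is asked for, a point or a joint stands for the part that bears it (a point fixed in the world has none). Each returns a list of dicts, best first, with "score" (0 to 1); they miss things now and then, are a little off and sometimes report something else, mostly with a low value. They report only what shows in the picture. A call takes as long as a camera call.
- finder.cut_out(camera, thing): "pixels" (400x640 bool, what is visible of it) and "rect" ([left, top, width, height] in pixels, round what is visible of it).
The state is a dict: "time": time; "q": joint angles; "dq": joint speeds; "tau": joint torques, N m; "eef_pos": TCP position; "orientation": TCP orientation; "ft_force": force on the tool from outside, world axes, zero at the start; "torque": the same for the moment, N m; "gripper_width": finger opening in m; "grip_force": force on a finger pad.
Only numpy, scipy, OpenCV 4.12 (cv2) and the standard library are available. Lean on these libraries where they do the work, as an engineer would, in place of code of your own. Each camera call takes 0.05 s, during which the arm holds its last target. There are 200 camera calls.

### The job

Take the red-handled gauge rod from the wooden rack and slide it into the sloping barrel of the ballistic launcher until its brass collar stops against the muzzle; keep it pressed home lightly for about half a second, without knocking the barrel off its angle. Then draw the rod all the way out and hold it level and still, with its tip just above (2 to 3 cm) the red dot on the white reading plate, touching nothing but the gripper; finish while still holding it there. Leave the blue-handled rod in its place and the other loose things where they are.

Things in the scene. Friction and masses are not known exactly. Their poses are not given: they have to be found in the camera images.
- gauge: gauge rod with RED handle, 158 mm, about 0.14 kg, lying level in the rack, tip towards the robot. Origin: on its axis, mid-handle (grip here), 55 mm above the table. x axis along the rod to the tip, z up at start. Square handle 16 x 16 mm, x -35 to 35 mm; brass collar 38 mm diameter, x 35 to 43; steel shaft 12 mm diameter, x 43 to 123, last 6 mm chamfered. Mass and friction vary a little
- gauge_collar (a point): centre of the collar's front face (the face towards the tip), 43 mm from the gauge's origin along its x; this face stops against the muzzle. Axes as gauge
- gauge_tip (a point): the tip of the gauge's shaft, 123 mm from the gauge's origin along its x. Axes as gauge
- spare: another rod with a BLUE handle and a shorter shaft (60 mm), otherwise like the gauge, in the other place of the rack, 80 mm beside it and parallel; to be left alone. Origin and axes as for the gauge. Which rod lies in which place varies
- rack: fixed wooden rack; x axis away from the robot, origin on the table. Rods lie along x at y = 40 and -40 mm, mid-handle at x 200. Board x 80 to 280, y -85 to 85, 12 mm high. 10 mm thick crossbars under handles (x 228, top 47 high) and shafts (x 115, top 49 high), with 8 mm cheeks beside the rods (2 mm play): lift straight up. Free below mid-handle. Rack and launcher swap sides (left/right)
- launcher: fixed launcher stand: dark base 130 x 100 x 12 mm, two upright aluminium plates (75 mm long, 120 mm high above the base, outer faces 64 mm apart) that carry the yellow barrel. Origin: centre of its underside on the table; x axis: horizontal direction in which the barrel points (roughly away from the robot)
- barrel (a joint): elevation of the barrel above level, rad; 0 is level, grows as the muzzle rises; clamped by friction (5 N m) at an angle between 0.25 and 0.55 that varies. Its pivot is 110 mm above the launcher's origin, 150 mm behind the muzzle on the barrel's axis
- muzzle (a point): centre of the barrel's mouth, in the plane of the brass bell's rim. x axis points OUT of the barrel along its axis (up and away from the robot), y level; the rod goes in along -x. Bell 44 mm outside, mouth about 32 mm, narrowing over 12 mm to a 16 mm bore, 115 mm deep from the rim: the collar stops on the rim before the tip bottoms. Yellow tube behind the bell: 28 mm diameter, 103 mm long
- reading_plate: fixed stand: dark round foot 90 mm in diameter, thin post, white square plate 70 x 70 x 6 mm with black lines, its top 150 mm above the table. Origin: centre of its underside on the table
- read_mark (a point): centre of the red dot (10 mm) in the middle of the top face of the white plate, 150 mm above the table
- brass_weight: loose brass weight with a knob, 42 mm in diameter, 50 mm high; to be left alone. Origin: centre of its underside
- ball_jar: loose closed jar with black cap, 56 mm in diameter, 75 mm high; to be left alone. Origin: centre of its underside
- wood_block: loose wooden block 100 x 50 x 40 mm; to be left alone. Origin: centre of its underside
- screwdriver: loose screwdriver lying on the table; to be left alone

How it is judged:
On the way, in this order (a step that is already met when the one before it is completed fails the run):
1. the collar is stopped against the muzzle, the rod in line with the barrel, pressed lightly (distance between gauge_collar and muzzle below 0.006 m and angle between the x axis of gauge and the x axis of muzzle, either way round below 0.1 rad and contact force between gauge and launcher above 1 N), for 0.2 s.
2. the rod is drawn right out of the barrel (x of gauge_tip in the frame of muzzle above 0.01 m), for 0.1 s.
At the end, for the whole second after the job is handed in: The gauge, gauged and drawn out, is held by the fingers alone, still, level within 0.12 rad, tip within 16 mm sideways of the red dot and 9 to 45 mm above the plate; blue rod within 15 mm, muzzle within 12 mm, other loose things within 30 mm of where they were (horizontal distance between gauge_tip and read_mark below 0.016 m and z of gauge_tip in the frame of read_mark between 0.009 and 0.045 m and angle between gauge's own x axis and vertical between 1.4508 and 1.6908 rad and linear speed of gauge below 0.02 m/s and contact force between the fingers and gauge above 1 N and contact force between gauge and reading_plate below 0.1 N and contact force between gauge and launcher below 0.1 N and contact force between gauge and rack below 0.1 N and contact force between gauge and spare below 0.1 N and distance of spare from where it was at the start of the episode below 0.015 m and distance of muzzle from where it was at the start of the episode below 0.012 m and distance of each of brass_weight, ball_jar, wood_block, screwdriver from where it was at the start of the episode below 0.03 m); the arm keeps its last pose, push and grip.
It fails at once if the rod is rammed into the launcher (over 40 N) (contact force between gauge and launcher above 40 N).
It fails at once if the barrel is knocked off its angle (muzzle moved over 12 mm) (distance of muzzle from where it was at the start of the episode above 0.012 m).
It fails at once if the blue-handled rod is disturbed (moved over 15 mm) (distance of spare from where it was at the start of the episode above 0.015 m).
It fails at once if another loose thing is disturbed (moved over 30 mm) (distance of any of brass_weight, ball_jar, wood_block, screwdriver from where it was at the start of the episode above 0.03 m).
It also fails if it takes over 61 s, if anything falls off the work surface, if the arm or the gripper's body presses on something with over 40 N, if the wrist force passes 120 N, or if a joint passes its speed limit or range.

## Working session

There is one attempt and no reset: what is moved stays moved. The work goes in short steps, Python scripts to look and compute and a tool call to move; the robot and the scene stay as the last step left them, time stands still between calls to the robot, and variables do not carry over. Pictures are saved under pics/ and viewed, at most 10 in all, crops included, and the job is handed in when it is done.

Besides the shell and the picture viewer there is one more tool, called after "Call:" by a JSON object that holds its "name" and its "arguments", one argument or row to a line. jog_arm: Moves the arm, as the interface text tells. Its arguments: {"type":"object","properties":{"series":{"type":"array"},"fingers":{"type":"number"},"newtons":{"type":"number"}},"required":["series"]}

```bash
mkdir -p pics; ls; python3 - <<'E'
from bench import *
import cv2,numpy as np
s=read_state();print(s['time'],s['eef_pos'],s['orientation'])
for n in ("scene","top"):
    p,d=grab_frame(n);cv2.imwrite(f'pics/{n}0.png',p);np.savez(f'{n}0.npz',p=p,d=d)
    c=camera_model(n);R=np.array(c['R']);print(n,c['fx'],'pos',-R.T@np.array(c['t']),R[2])
    for t in ("gauge","spare","rack","launcher","barrel","muzzle","reading_plate"):
        for r in finder.cut_out(n,t)[:2]:
            m=r['pixels']&(d>0);v,u=np.nonzero(m);z=d[m]
            X=(np.c_[(u-c['cx'])/c['fx']*z,(v-c['cy'])/c['fy']*z,z]-np.array(c['t']))@R
            print(t,round(r['score'],2),r['rect'],len(z),np.median(X,0).round(3),X.min(0).round(3),X.max(0).round(3))
print(camera_model('wrist'),read_state()['time'])
E
```

```text
pics
0.0 [ 0.21802113 -0.58505486  0.23791503] [[ 9.36982871e-01  3.49374432e-01 -7.78361746e-04]
 [ 3.49375267e-01 -9.36981410e-01  1.66132079e-03]
 [-1.48887480e-04 -1.82856946e-03 -9.99998317e-01]]
scene 385.6746669899494 pos [0.87558191 0.547451   1.04731161] [-0.33312671 -0.46866085 -0.81815867]
gauge 0.48 [264.7, 156.8, 41.6, 20.1] 253 [ 0.514 -0.2    0.061] [ 0.406 -0.249  0.001] [ 0.582 -0.184  0.075]
gauge 0.42 [421.4, 311.4, 78.3, 32.0] 402 [0.41  0.478 0.023] [ 0.321  0.431 -0.002] [0.447 0.586 0.032]
spare 0.58 [324.3, 172.3, 33.1, 49.4] 1041 [0.432 0.027 0.019] [ 0.322 -0.111 -0.005] [0.474 0.067 0.155]
spare 0.51 [251.5, 145.6, 38.6, 11.8] 161 [ 0.523 -0.279  0.061] [ 0.446 -0.306  0.01 ] [ 0.575 -0.263  0.074]
rack 0.8 [238.2, 140.0, 70.8, 58.0] 2010 [ 0.534 -0.218  0.013] [ 0.413 -0.348 -0.003] [ 0.63  -0.15   0.076]
rack 0.71 [323.5, 173.9, 35.6, 47.5] 1099 [0.432 0.026 0.019] [ 0.306 -0.11  -0.003] [0.474 0.067 0.155]
launcher 0.83 [365.1, 218.3, 62.6, 57.3] 2055 [0.383 0.245 0.104] [ 0.246  0.155 -0.004] [0.504 0.294 0.186]
barrel 0.68 [364.3, 222.4, 56.4, 30.6] 70
[... 1224 characters left out ...]
[0.503 0.257 0.188]
muzzle 0.71 [244.4, 195.6, 13.0, 66.1] 743 [0.401 0.232 0.139] [ 0.32   0.208 -0.005] [0.527 0.28  0.188]
reading_plate 0.89 [307.4, 209.1, 33.7, 27.5] 699 [0.425 0.022 0.15 ] [ 0.387 -0.021 -0.005] [0.483 0.063 0.156]
{'fx': 336.64628925289753, 'fy': 336.64628925289753, 'cx': 319.7359335269176, 'cy': 194.83869448395083, 'hand_eye': array([[-2.53779877e-04, -9.64404071e-01, -2.64432833e-01,
         6.87001598e-02],
       [ 9.99999921e-01, -3.25948790e-04,  2.29042977e-04,
        -9.22218119e-04],
       [-3.07081542e-04, -2.64432754e-01,  9.64404077e-01,
        -1.45980508e-01],
       [ 0.00000000e+00,  0.00000000e+00,  0.00000000e+00,
         1.00000000e+00]])} 0.8
```

```bash
cat > h.py <<'E'
from bench import *
import cv2,numpy as np
def snap(n,tag=None):
    s=read_state();p,d=grab_frame(n);c=camera_model(n)
    if tag: cv2.imwrite(f'pics/{tag}.png',p)
    return s,p,d,c
def cloud(s,d,c,m=None):
    m=(d>0) if m is None else m&(d>0)
    v,u=np.nonzero(m);z=d[m]
    C=np.c_[(u-c['cx'])/c['fx']*z,(v-c['cy'])/c['fy']*z,z]
    if 'R' in c: return (C-np.array(c['t']))@np.array(c['R']),u,v
    H=c['hand_eye'];T=C@H[:3,:3].T+H[:3,3]
    return T@np.array(s['orientation']).T+np.array(s['eef_pos']),u,v
E
python3 - <<'E'
import cv2,numpy as np
a=cv2.imread('pics/scene0.png');b=cv2.imread('pics/top0.png')
x=cv2.resize(a[120:360,200:520],(800,600));cv2.imwrite('pics/s1.png',x)
x=cv2.resize(b[130:330,150:450],(800,533),interpolation=cv2.INTER_CUBIC);cv2.imwrite('pics/t1.png',x)
E
```

```text
(no output)
```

View pics/s1.png

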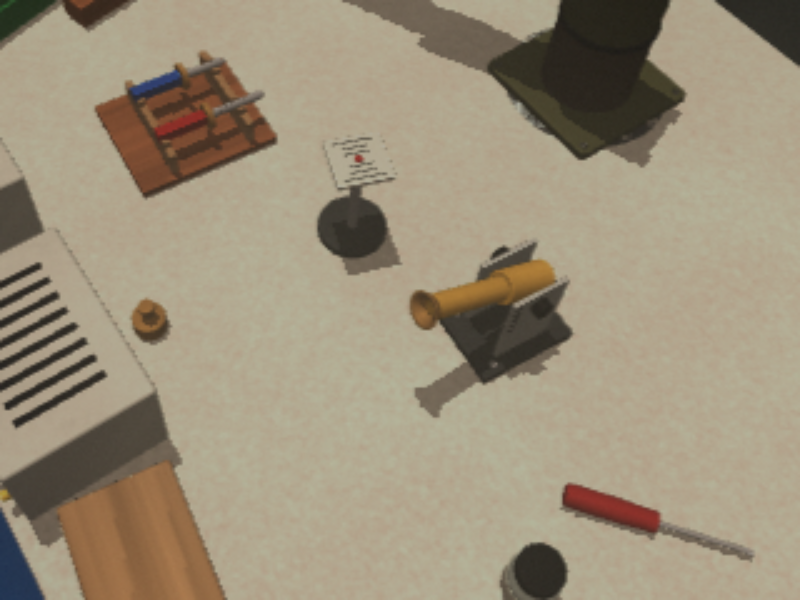

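View pics/t1.png

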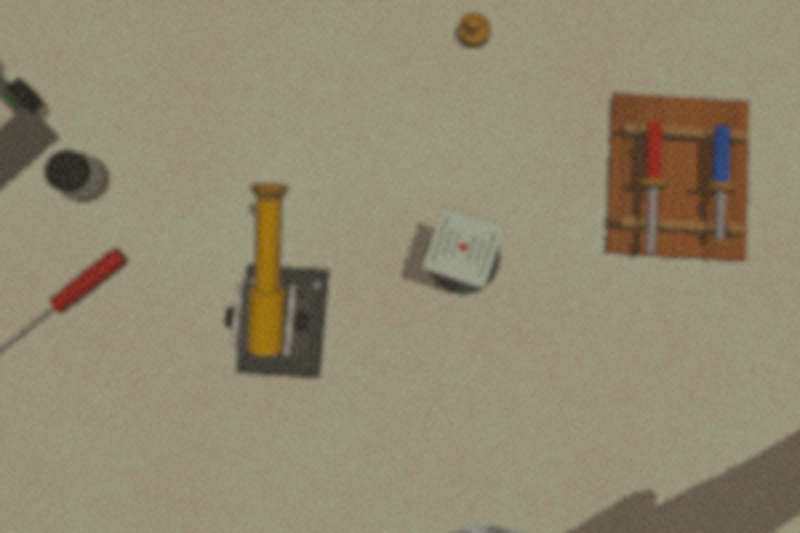

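The scene crop shows the red gauge at (180,122) beside the blue rod and the muzzle at (425,308). In the top crop the red handle is at (653,150), the bell at (268,190) and the red dot at (463,247).

```bash
python3 - <<'E'
from h import *
for n in ("top","scene"):
    z=np.load(f'{n}0.npz');p,d=z['p'],z['d'];c=camera_model(n)
    h=cv2.cvtColor(p,cv2.COLOR_BGR2HSV)
    X,u,v=cloud(None,d,c)
    H=h[v,u]
    red=((H[:,0]<6)|(H[:,0]>172))&(H[:,1]>130)
    g=red&(np.abs(X-[0.53,-0.2,.06])<[.08,.04,.02]).all(1)
    G=X[g];print(n,'gauge',len(G),G.mean(0).round(4),G.min(0).round(3),G.max(0).round(3), np.polyfit(G[:,0],G[:,1],1))
    dd=red&(np.abs(X-[0.425,0.022,.15])<[.03,.03,.015]).all(1)
    print('dot',dd.sum(),X[dd].mean(0).round(4))
    r=(np.abs(X-[0.52,-0.24,.012])<[.2,.2,.007]).all(1)&(H[:,1]>110)&(H[:,0]<16)
    print('rack',cv2.minAreaRect(X[r][:,:2].astype(np.float32)*1000))
    # barrel
    y=(H[:,0]>14)&(H[:,0]<30)&(H[:,1]>150)&(np.abs(X-[0.40,0.235,.14])<[.13,.06,.07]).all(1)
    B=X[y];
    print('barrel',len(B),np.polyfit(B[:,0],B[:,1],1),np.polyfit(B[:,0],B[:,2],1),B.min(0),B.max(0))
    # tilt from top ridge & bins
    for x in np.arange(.30,.52,.02):
        b=B[(B[:,0]>=x)&(B[:,0]<x+.02)]
        if len(b): print(round(x+.01,2),len(b),np.median(b[:,1]).round(4),b[:,1].min().round(3),b[:,1].max().round(3),np.percentile(b[:,2],[50,95]).round(4))
E
```

```text
top gauge 91 [ 0.5478 -0.2065  0.0628] [ 0.518 -0.216  0.054] [ 0.582 -0.197  0.068] [-0.08370328 -0.16066515]
dot 1 [0.4301 0.0214 0.1506]
rack ((524.1380004882812, -245.229248046875), (168.144775390625, 195.8286895751953), 85.21263122558594)
barrel 604 [-0.07972423  0.26395062] [3.52747004e-01 4.77710089e-05] [0.32074113 0.21240329 0.10355436] [0.49749788 0.25693978 0.18762107]
0.33 81 0.2374 0.222 0.257 [0.1174 0.1235]
0.35 89 0.2363 0.22 0.256 [0.125  0.1315]
0.37 90 0.2324 0.217 0.255 [0.1322 0.1391]
0.39 78 0.2322 0.217 0.25 [0.1366 0.1409]
0.41 65 0.2312 0.221 0.244 [0.1441 0.1506]
0.43 55 0.23 0.22 0.243 [0.1519 0.1584]
0.45 52 0.2281 0.218 0.238 [0.1604 0.165 ]
0.47 59 0.2265 0.216 0.237 [0.1688 0.1733]
0.49 35 0.2279 0.212 0.239 [0.1735 0.1842]
scene gauge 89 [ 0.5474 -0.2055  0.0628] [ 0.513 -0.217  0.053] [ 0.582 -0.196  0.069] [-0.09607038 -0.15289792]
dot 5 [0.4289 0.0213 0.1511]
rack ((524.7470092773438, -242.01617431640625), (172.70925903320312, 199.10470581054688), 84.4316177368164)
barrel 511 [-0.10096103  0.28028978] [0.30505474 0.01925295] [0.32077331 0.2190035  0.11019898] [0.50305218 0.25914727 0.18023894]
0.33 51 0.2462 0.229 0.258 [0.1197 0.1243]
0.35 62 0.2458 0.224 0.259 [0.1269 0.1326]
0.37 67 0.2455 0.225 0.257 [0.1346 0.1429]
0.39 87 0.243 0.219 0.256 [0.1355 0.1429]
0.41 51 0.241 0.226 0.249 [0.1439 0.1505]
0.43 54 0.2381 0.223 0.248 [0.1529 0.1575]
0.45 52 0.2365 0.222 0.245 [0.1606 0.1655]
0.47 56 0.2341 0.221 0.243 [0.1683 0.1737]
0.49 30 0.2269 0.22 0.242 [0.1531 0.1753]
0.51 1 0.2267 0.227 0.227 [0.1549 0.1549]
```

Call:
{"name": "jog_arm", "arguments": {
  "series": [1,-0.54,0,0,1,-0.54,0,0,1,-0.54,0,0,1,-0.54,0,0,1,-0.54,0,0,1,-0.54,0,0,1,-0.54,0,0,1,-0.54,0,0,1,-0.54,0,0,1,-0.54,0,0],
  "fingers": 50
}}

```text
time: 2.05
eef_pos: [0.4437, -0.3283, 0.2389]
orientation: [[0.937, 0.349, 0.0], [0.349, -0.937, -0.0], [0.0, 0.0, -1.0]]
ft_force: [-0.0, 0.3, -0.3]
gripper_width: 0.0498
grip_force: 0.0
```

Call:
{"name": "jog_arm", "arguments": {
  "series": [0.94,-0.52,0,0,0.94,-0.52,0,0,0.94,-0.52,0,0,0.94,-0.52,0.1,0,0.94,-0.52,0.5,0,0,0,0.4,0.79,0,0,0.4,0.79,0,0,0,0.79,0,0,0,0.79,0,0,0,0]
}}

```text
time: 3.3
eef_pos: [0.5478, -0.2066, 0.1967]
orientation: [[0.997, -0.083, 0.0], [-0.083, -0.997, -0.0], [0.0, 0.0, -1.0]]
ft_force: [-0.5, 0.4, 0.4]
gripper_width: 0.0496
grip_force: 0.0
```

```bash
python3 - <<'E'
from h import *
s,p,d,c=snap('wrist','w1');print(s['eef_pos'],s['orientation'],s['time'])
X,u,v=cloud(s,d,c);h=cv2.cvtColor(p,cv2.COLOR_BGR2HSV);H=h[v,u]
red=((H[:,0]<6)|(H[:,0]>172))&(H[:,1]>130)
g=red&(np.abs(X-[0.548,-0.206,.06])<[.06,.03,.02]).all(1)
G=X[g];print(len(G),np.median(G,0).round(4),np.percentile(G,[1,99],axis=0).round(4),cv2.minAreaRect(G[G[:,2]>.06][:,:2].astype(np.float32)*1000))
E
```

```text
[ 0.54784414 -0.20661417  0.19674536] [[ 9.96556072e-01 -8.29216210e-02  1.79078543e-05]
 [-8.29216087e-02 -9.96556004e-01 -3.70148826e-04]
 [ 4.85395204e-05  3.67389112e-04 -9.99999931e-01]] 3.3
1471 [ 0.5517 -0.207   0.0628] [[ 0.516  -0.2162  0.0589]
 [ 0.5839 -0.1978  0.0646]] ((549.056640625, -206.5711669921875), (15.73128604888916, 69.91443634033203), 85.69666290283203)
```

View pics/w1.png

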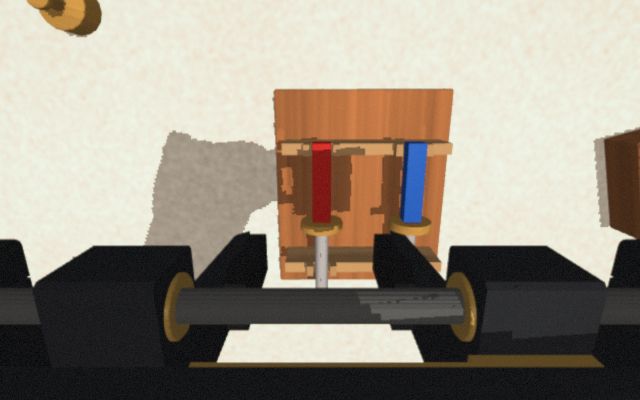

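The wrist view shows the red handle (321,182) centred between the fingers and the blue one (414,182) clear of them. I'll descend and grip.

Call:
{"name": "jog_arm", "arguments": {
  "series": [0.04,0,1,0,0,0,1,0,0,0,1,0,0,0,1,0,0,0,1,0,0,0,0.36,0,0,0,0,0]
}}

```text
time: 4.22
eef_pos: [0.5488, -0.2068, 0.0357]
orientation: [[0.997, -0.084, -0.001], [-0.084, -0.997, 0.0], [-0.001, -0.0, -1.0]]
ft_force: [0.5, -0.1, 0.2]
gripper_width: 0.0502
grip_force: 0.0
```

Call:
{"name": "jog_arm", "arguments": {
  "series": [0,0,0,0,0,0,0,0,0,0,0,0,0,0,0,0,0,0,0,0],
  "fingers": 0,
  "newtons": 30
}}

```text
time: 4.85
eef_pos: [0.5492, -0.2069, 0.0364]
orientation: [[0.996, -0.084, 0.001], [-0.084, -0.996, -0.0], [0.001, 0.0, -1.0]]
ft_force: [-0.5, -0.3, 3.7]
gripper_width: 0.0156
grip_force: 30.0
```

Call:
{"name": "jog_arm", "arguments": {
  "series": [0,0,-0.3,0,0,0,-0.5,0,0,0,-1,0,0,0,-1,0,0,0,-1,0,0,0,-1,0,0,0,-0.5,0]
}}

```text
time: 5.72
eef_pos: [0.5495, -0.2071, 0.1973]
orientation: [[0.996, -0.084, 0.003], [-0.084, -0.996, -0.001], [0.003, 0.001, -1.0]]
ft_force: [-0.1, -0.5, -1.4]
gripper_width: 0.0156
grip_force: 30.0
```

Call:
{"name": "jog_arm", "arguments": {
  "series": [-0.05,-0.8,0,0,-0.05,-0.8,0,0,-0.05,-0.8,0,0,-0.05,-0.8,0,0,-0.05,-0.8,0,0,-0.05,-0.8,0,0,-0.05,-0.8,0,0,-0.05,-0.8,0,0,-0.1,-0.84,0,0,0,0,0,0]
}}

```text
time: 6.98
eef_pos: [0.5518, 0.0135, 0.1947]
orientation: [[0.997, -0.08, -0.001], [-0.08, -0.997, 0.001], [-0.001, -0.001, -1.0]]
ft_force: [-0.6, -0.2, -1.2]
gripper_width: 0.0155
grip_force: 30.0
```

```bash
cat >> h.py <<'E'
def rod(n='scene',tag=None):
    "handle axis fit: uses red pixels near gripper, shaft grey pixels along"
    s,p,d,c=snap(n,tag);X,u,v=cloud(s,d,c);H=cv2.cvtColor(p,cv2.COLOR_BGR2HSV)[v,u]
    e=np.array(s['eef_pos']);R=np.array(s['orientation']);L=(X-e)@R
    L[:,2]+=.019
    return s,p,L,H,u,v
E
python3 - <<'E'
from h import *
for n in ('scene','top'):
    s,p,L,H,u,v=rod(n,'r1'+n)
    m=(np.abs(L[:,1])<.012)&(L[:,0]<-.015)&(L[:,0]>-.13)&(np.abs(L[:,2])<.06)
    print(n,s['eef_pos'])
    for x in np.arange(-.13,-.01,.01):
        b=L[m&(L[:,0]>=x)&(L[:,0]<x+.01)]
        if len(b):print(round(x+.005,3),len(b),np.median(b[:,1]).round(4),np.percentile(b[:,2],[0,20,50]).round(4))
    x0=int(u[m].mean());y0=int(v[m].mean());cv2.imwrite(f'pics/r1{n}c.png',cv2.resize(p[max(y0-60,0):y0+60,x0-80:x0+80],(640,480)))
E
```

```text
scene [0.55184017 0.01352323 0.19471527]
-0.125 8 -0.0009 [-0.0052 -0.0046  0.0297]
-0.115 15 -0.0046 [-0.0078 -0.0054 -0.0041]
-0.105 17 -0.0027 [-0.0079 -0.006  -0.0033]
-0.095 15 -0.0032 [-0.0081 -0.0061 -0.0035]
-0.085 15 -0.0032 [-0.0077 -0.0053 -0.0036]
-0.075 15 -0.0037 [-0.0087 -0.0066 -0.0042]
-0.065 14 -0.0029 [-0.0079 -0.0046 -0.004 ]
-0.055 2 -0.004 [-0.0055 -0.0052 -0.0047]
top [0.55191713 0.0113434  0.19476863]<stdin>:9: RuntimeWarning: Mean of empty slice.
  ret = ret.dtype.type(ret / rcount)
Traceback (most recent call last):
ValueError: cannot convert float NaN to integer
```

View pics/r1scenec.png

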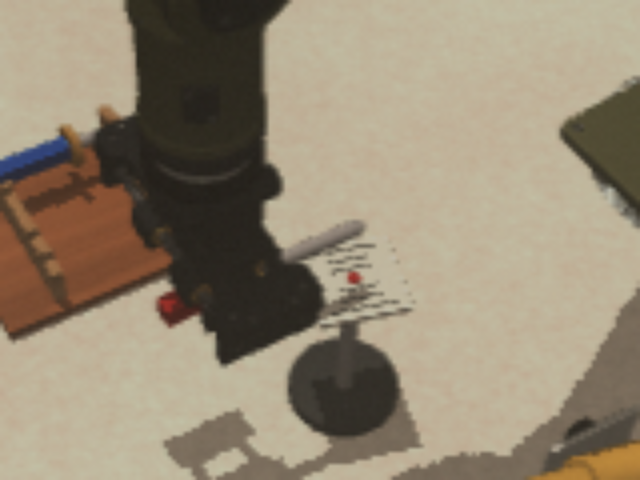

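Scene crop: the rod is level in the grip and its tip is over the plate (tip at 360,228, dot at 354,278). I'll fit the barrel axis, then lower the tip onto the plate so it can be tilted in a controlled way.

```bash
python3 - <<'E'
from h import *
from scipy.optimize import least_squares
P={}
for n in ("top","scene"):
    z=np.load(f'{n}0.npz');p,d=z['p'],z['d'];c=camera_model(n)
    X,u,v=cloud(None,d,c);H=cv2.cvtColor(p,cv2.COLOR_BGR2HSV)[v,u]
    y=(H[:,0]>14)&(H[:,0]<30)&(H[:,1]>130)&(np.abs(X-[0.40,0.235,.14])<[.13,.06,.07]).all(1)
    P[n]=X[y]
def f(q,B):
    a=np.array([.43,q[0],q[1]]);t=np.array([1,q[2],q[3]]);t/=np.linalg.norm(t)
    w=B-a;return np.linalg.norm(w-np.outer(w@t,t),axis=1)-.014
for n,B in list(P.items())+[('both',np.vstack(list(P.values())))]:
    b=B[(B[:,0]>.40)&(B[:,0]<.475)]
    r=least_squares(f,[.232,.14,-.08,.4],args=(b,),loss='soft_l1',f_scale=.002);q=r.x
    t=np.array([1,q[2],q[3]]);t/=np.linalg.norm(t)
    # bell: points beyond tube radius
    w=B-[.43,q[0],q[1]];s=w@t
    rad=np.linalg.norm(w-np.outer(s,t),axis=1)
    px=.43+(.110-q[1])/q[3]; piv=np.array([px,q[0]+(px-.43)*q[2],.11])
    print(n,len(b),q.round(4),'elev',np.arcsin(t[2]).round(4),'yaw',np.arctan2(q[2],1).round(4),'muzzle from pivot',(piv+.15*t).round(4),'max s pt',([.43,q[0],q[1]]+np.percentile(s[rad<.026],99.5)*t).round(4))
E
```

```text
top 246 [ 0.2332  0.1391 -0.0882  0.4094] elev 0.3873 yaw -0.088 muzzle from pivot [0.4972 0.2273 0.1666] max s pt [0.4965 0.2273 0.1664]
scene 221 [ 0.2331  0.1405 -0.0848  0.3952] elev 0.3751 yaw -0.0846 muzzle from pivot [0.492  0.2278 0.165 ] max s pt [0.4966 0.2274 0.1668]
both 467 [ 0.2333  0.1398 -0.0883  0.4034] elev 0.3821 yaw -0.0881 muzzle from pivot [0.4949 0.2276 0.1659] max s pt [0.4968 0.2274 0.1667]
```

Call:
{"name": "jog_arm", "arguments": {
  "series": [0,0,0.8,0,0,0,0.6,0,0,0,0.3,0,0,0,0.15,0,0,0,0,0]
}}

```text
time: 7.7
eef_pos: [0.5524, 0.0105, 0.1396]
orientation: [[0.996, -0.085, 0.0], [-0.085, -0.996, -0.0], [0.0, 0.0, -1.0]]
ft_force: [0.2, -0.9, -1.0]
gripper_width: 0.016
grip_force: 30.0
```

Call:
{"name": "jog_arm", "arguments": {
  "series": [0,0,0.08,0,0,0,0,0]
}}

```text
time: 7.95
eef_pos: [0.5526, 0.0108, 0.1373]
orientation: [[0.996, -0.084, 0.001], [-0.084, -0.996, -0.0], [0.001, 0.0, -1.0]]
ft_force: [-0.8, -0.4, -0.6]
gripper_width: 0.0155
grip_force: 30.0
```

Call:
{"name": "jog_arm", "arguments": {
  "series": [0,0,0,0,0,0,-0.1,0,0,0,-0.1,0,0,0,-0.1,0,0,0,-0.1,0,0,0,-0.1,0,0,0,0,0],
  "newtons": 3
}}

```text
time: 8.82
eef_pos: [0.5525, 0.0109, 0.1523]
orientation: [[0.996, -0.084, 0.001], [-0.084, -0.996, -0.0], [0.001, -0.0, -1.0]]
ft_force: [0.5, -0.3, -1.4]
gripper_width: 0.0157
grip_force: 3.0
```

```bash
cat >> h.py <<'E'
def tilt(tag=None,tl=0.1,gx=0.,gz=0.):
    s,p,L,H,u,v=rod('scene',tag)
    for it in range(4):
        a=-(L[:,0]-gx); zl=L[:,2]-gz
        pred=a*np.tan(tl)
        m=(np.abs(L[:,1])<.012)&(a>.055*np.cos(tl))&(a<.118*np.cos(tl))&(np.abs(zl-pred)<.012+.01*(it==0))
        if m.sum()<10: break
        k=np.polyfit(a[m],L[m,2],1);tl=np.arctan(k[0])
    # surface centre is ~4 mm above axis
    print('t',s['time'],'eef',np.round(s['eef_pos'],4),'n',m.sum(),'tilt',tl,'z at grasp (down)',k[1]+.004/np.cos(tl),'ymed',np.median(L[m,1]),'ft',np.round(s['ft_force'],1),s['gripper_width'])
E
python3 -c "
from h import *
tilt(None,.12);tilt(None,0.)"
```

```text
t 8.825 eef [0.5525 0.0109 0.1523] n 9 tilt 0.33059029427834596 z at grasp (down) -0.010796347744637039 ymed -0.0069542932978774044 ft [ 0.5 -0.3 -1.4] 0.015717882839761887
t 8.875 eef [0.5524 0.0108 0.1522] n 5 tilt 0.33774047228943616 z at grasp (down) -0.01158003323390264 ymed -0.006066042323049872 ft [ 0.6  0.2 -1.5] 0.016203595306463585
```

```bash
python3 - <<'E'
from h import *
s,p,L,H,u,v=rod('scene','r2')
m=(np.abs(L[:,1])<.010)&(L[:,0]<-.04)&(L[:,0]>-.13)&(np.abs(L[:,2])<.06)
for x in np.arange(-.13,-.04,.01):
    b=L[m&(L[:,0]>=x)&(L[:,0]<x+.01)]
    if len(b):print(round(x+.005,3),len(b),np.sort(b[:,2]).round(3)[:12])
x0=int(u[m].mean());y0=int(v[m].mean());cv2.imwrite('pics/r2c.png',cv2.resize(p[max(y0-50,0):y0+50,x0-65:x0+65],(780,600)))
E
```

```text
-0.125 14 [0.008 0.01  0.013 0.014 0.014 0.016 0.018 0.018 0.019 0.019 0.02  0.02 ]
-0.115 19 [0.007 0.007 0.007 0.009 0.01  0.01  0.011 0.011 0.013 0.015 0.015 0.018]
-0.105 18 [0.005 0.005 0.006 0.006 0.007 0.007 0.008 0.008 0.01  0.011 0.013 0.013]
-0.095 19 [0.004 0.005 0.005 0.005 0.005 0.006 0.008 0.01  0.011 0.011 0.012 0.015]
-0.085 17 [0.002 0.002 0.003 0.003 0.003 0.004 0.004 0.004 0.005 0.006 0.006 0.009]
-0.075 13 [0.002 0.003 0.003 0.004 0.004 0.004 0.004 0.005 0.005 0.007 0.008 0.01 ]
-0.065 11 [-0.002 -0.     0.002  0.003  0.003  0.003  0.004  0.004  0.004  0.007
  0.008]
-0.055 2 [0.001 0.001]
```

View pics/r2c.png

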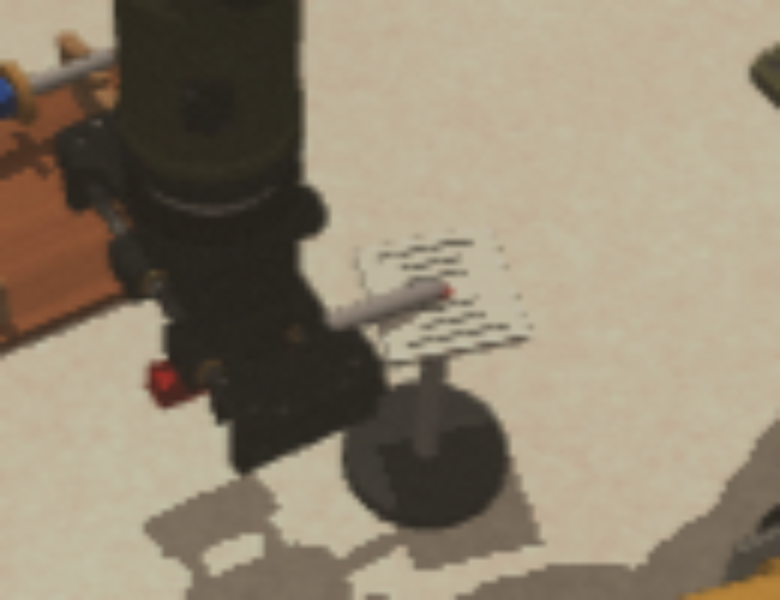

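The crop shows the rod drooping with its tip resting at the dot (445,290), so the controlled tilt works. I'll continue to about 0.38 rad.

Call:
{"name": "jog_arm", "arguments": {
  "series": [0,0,-0.12,0,0,0,-0.12,0,0,0,-0.12,0,0,0,-0.12,0,0,0,-0.12,0,0,0,-0.12,0,0,0,-0.12,0,0,0,-0.12,0,0,0,0,0,0,0,0,0]
}}

```text
time: 10.22
eef_pos: [0.5525, 0.0109, 0.1809]
orientation: [[0.996, -0.084, 0.0], [-0.084, -0.996, -0.0], [0.0, 0.0, -1.0]]
ft_force: [-0.1, -0.1, -0.2]
gripper_width: 0.0158
grip_force: 3.0
```

Call:
{"name": "jog_arm", "arguments": {
  "series": [0,0,0,0,0,0,-0.5,0,0,0,-0.5,0,0,0,0,0],
  "newtons": 30
}}

```text
time: 10.72
eef_pos: [0.5535, 0.0109, 0.2126]
orientation: [[0.996, -0.084, 0.004], [-0.084, -0.996, 0.0], [0.004, -0.001, -1.0]]
ft_force: [-0.7, -0.1, -0.3]
gripper_width: 0.0155
grip_force: 30.0
```

```bash
cat >> h.py <<'E'
def prof(lim=.02):
    s,p,L,H,u,v=rod('scene')
    m=(np.abs(L[:,1])<.012)&(L[:,0]<-.035)&(L[:,0]>-.13)&(np.abs(L[:,2])<.08)
    A=[]
    for x in np.arange(-.13,-.035,.006):
        b=np.sort(L[m&(L[:,0]>=x)&(L[:,0]<x+.006)][:,2])
        if len(b)>3: A.append((-x-.003,np.median(b[:4]),len(b)))
    A=np.array(A);print(s['time'],np.round(s['eef_pos'],4),s['gripper_width']);print(A.round(3).tolist())
    g=(A[:,0]>.055)&(A[:,0]<.11)
    k=np.polyfit(A[g,0],A[g,1],1);print('tilt',np.arctan(k[0]),'axis at grasp',k[1]+.006/np.cos(np.arctan(k[0])))
E
python3 -c "
from h import *
prof()"
```

```text
10.725 [0.5535 0.0109 0.2126] 0.015544128127104899
[[0.127, 0.079, 8.0], [0.121, 0.079, 7.0], [0.115, 0.039, 11.0], [0.109, 0.037, 10.0], [0.103, 0.034, 13.0], [0.097, 0.031, 13.0], [0.091, 0.028, 10.0]]
tilt 0.4629137099890479 axis at grasp -0.01054455511995864
```

Call:
{"name": "jog_arm", "arguments": {
  "series": [0.95,0,0,0,0.95,0,0,0,0,-0.85,0,0,0,-0.85,0,0,0,-0.85,0,0,0,-0.85,0,0,0,-0.85,0,0,0,-0.85,0,0,0,-0.85,0,0,0,-0.85,0,0]
}}

```text
time: 12.02
eef_pos: [0.6259, 0.2102, 0.2103]
orientation: [[0.996, -0.084, -0.001], [-0.084, -0.996, -0.001], [-0.001, 0.001, -1.0]]
ft_force: [0.6, -0.2, -1.5]
gripper_width: 0.0156
grip_force: 30.0
```

Call:
{"name": "jog_arm", "arguments": {
  "series": [0,-0.21,0.2,0,0,0,0.18,0,0,0,0,0,0,0,0,0]
}}

```text
time: 12.52
eef_pos: [0.6271, 0.2142, 0.1994]
orientation: [[0.996, -0.086, 0.0], [-0.086, -0.996, -0.001], [0.0, 0.001, -1.0]]
ft_force: [-0.3, -0.3, -1.1]
gripper_width: 0.0157
grip_force: 30.0
```

```bash
python3 - <<'E'
from h import *
s,p,d,c=snap('wrist','w2')
print(s['eef_pos'],s['orientation'])
p2,d2=grab_frame('scene');c2=camera_model('scene')
prof()
# rod points about expected axis in scene and top
mz=np.array([.496,.2275,.1665])
def pix(c,X):
    x=c['R']@X+c['t'];return x[0]/x[2]*c['fx']+c['cx'],x[1]/x[2]*c['fy']+c['cy']
u,v=map(int,pix(c2,mz));a=cv2.resize(p2[v-40:v+40,u-50:u+50],(400,320),interpolation=cv2.INTER_CUBIC)
p3,d3=grab_frame('top');c3=camera_model('top');u,v=map(int,pix(c3,mz));b=cv2.resize(p3[v-40:v+40,u-50:u+50],(400,320),interpolation=cv2.INTER_CUBIC)
cv2.imwrite('pics/m2.png',np.vstack([np.hstack([a,b]),np.hstack([cv2.resize(p,(400,250))]*2)]))
E
```

```text
[0.62706555 0.21418448 0.19944337] [[ 9.96285824e-01 -8.61077825e-02  7.67491525e-05]
 [-8.61076912e-02 -9.96285499e-01 -8.18785343e-04]
 [ 1.46967858e-04  8.09135539e-04 -9.99999662e-01]]
12.625 [0.6271 0.2148 0.1997] 0.01572863386440201
[[0.127, 0.06, 17.0], [0.115, 0.04, 7.0], [0.109, 0.037, 10.0], [0.103, 0.034, 8.0], [0.097, 0.031, 9.0], [0.091, 0.03, 9.0], [0.085, 0.026, 9.0], [0.079, 0.024, 12.0], [0.073, 0.021, 10.0], [0.067, 0.02, 9.0]]
tilt 0.38891033589179025 axis at grasp -0.0015388376106543322
```

View pics/m2.png

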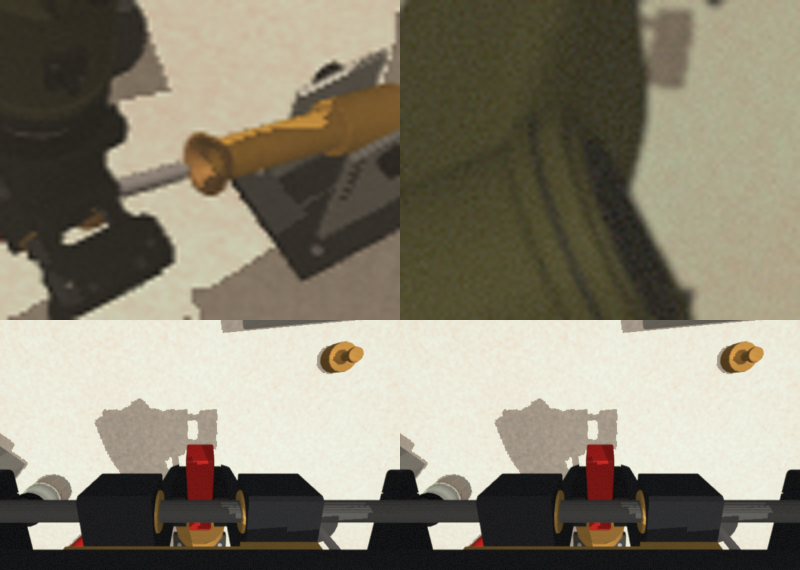

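The tip (about 185,172 in the top-left panel) is just short of the bell (207,165), in line with it. Tilt is 0.389 against the barrel's 0.382. I'll insert slowly.

Call:
{"name": "jog_arm", "arguments": {
  "series": [-0.31,0,0.125,0,-0.31,0,0.125,0,-0.31,0,0.125,0,-0.31,0,0.125,0,0,0,0,0],
  "newtons": 12
}}

```text
time: 13.35
eef_pos: [0.5885, 0.219, 0.1841]
orientation: [[0.997, -0.083, -0.001], [-0.083, -0.997, -0.0], [-0.001, 0.0, -1.0]]
ft_force: [-0.4, 0.1, -0.1]
gripper_width: 0.0158
grip_force: 12.0
```

```bash
python3 - <<'E'
from h import *
s=read_state();print(np.round(s['eef_pos'],4),np.round(s['ft_force'],2),np.round(s['torque'],2))
t=np.array([.924,-.0816,.373]);g=np.array(s['eef_pos'])+[0,0,.019];w=g-[.496,.2275,.1665];print('s',w@t,'off',(w-(w@t)*t).round(4))
prof()
E
```

```text
[0.5885 0.219  0.1841] [-0.44  0.06 -0.14] [ 0.03 -0.03  0.01]
s 0.09981369373501461 off [ 0.0003 -0.0003 -0.0007]
13.35 [0.5885 0.219  0.1841] 0.015830582623326133
[[0.127, 0.034, 16.0], [0.121, 0.033, 14.0], [0.115, 0.03, 15.0], [0.109, 0.024, 13.0], [0.103, 0.018, 30.0], [0.097, 0.019, 28.0], [0.091, 0.028, 18.0], [0.085, 0.027, 13.0], [0.079, 0.025, 9.0], [0.073, 0.022, 10.0]]
tilt -0.10336987540222885 axis at grasp 0.03877242500039392
```

Call:
{"name": "jog_arm", "arguments": {
  "series": [-0.31,0,0.125,0,-0.31,0,0.125,0,-0.31,0,0.125,0,-0.31,0,0.125,0,0,0,0,0],
  "newtons": 8
}}

```text
time: 14.02
eef_pos: [0.5515, 0.2221, 0.1691]
orientation: [[0.997, -0.083, -0.001], [-0.083, -0.997, -0.0], [-0.001, 0.0, -1.0]]
ft_force: [-0.2, 0.4, -0.9]
gripper_width: 0.016
grip_force: 8.0
```

Call:
{"name": "jog_arm", "arguments": {
  "series": [-0.22,0,0.09,0,-0.1,0,0.04,0,0,0,0,0]
}}

```text
time: 14.4
eef_pos: [0.5429, 0.2227, 0.1655]
orientation: [[0.996, -0.084, -0.0], [-0.084, -0.996, -0.0], [-0.0, 0.0, -1.0]]
ft_force: [-0.2, -1.2, -0.0]
gripper_width: 0.0158
grip_force: 8.0
```

Call:
{"name": "jog_arm", "arguments": {
  "series": [-0.1,0,0.04,0,-0.1,0,0.04,0,0,0,0,0]
}}

```text
time: 14.78
eef_pos: [0.5396, 0.223, 0.164]
orientation: [[0.996, -0.085, 0.005], [-0.085, -0.996, 0.001], [0.005, -0.001, -1.0]]
ft_force: [4.7, -0.3, 0.9]
gripper_width: 0.016
grip_force: 8.0
```

Call:
{"name": "jog_arm", "arguments": {
  "series": [-0.06,0,0.025,0,0,0,0,0]
}}

```text
time: 15.02
eef_pos: [0.5396, 0.223, 0.1639]
orientation: [[0.996, -0.086, 0.009], [-0.086, -0.996, 0.001], [0.009, -0.002, -1.0]]
ft_force: [7.1, -1.8, 2.9]
gripper_width: 0.0159
grip_force: 8.0
```

Call:
{"name": "jog_arm", "arguments": {
  "series": [-0.05,0,0.02,0,0,0,0,0,0,0,0,0,0,0,0,0]
}}

```text
time: 15.52
eef_pos: [0.5394, 0.2231, 0.1638]
orientation: [[0.996, -0.086, 0.011], [-0.086, -0.996, 0.002], [0.011, -0.003, -1.0]]
ft_force: [9.4, -1.9, 4.0]
gripper_width: 0.0158
grip_force: 8.0
```

```bash
python3 - <<'E'
from h import *
s,p,d,c=snap('scene')
u,v=372,232
x=np.array([.50,.227,.168]);x=c['R']@x+c['t'];u=int(x[0]/x[2]*c['fx']+c['cx']);v=int(x[1]/x[2]*c['fy']+c['cy'])
a=cv2.resize(p[v-25:v+25,u-30:u+30],(600,500),interpolation=cv2.INTER_CUBIC);cv2.imwrite('pics/m3.png',a)
print(s['ft_force'],s['eef_pos'])
E
```

```text
[ 9.40680786 -1.87514524  3.95167051] [0.53941643 0.22305979 0.16383003]
```

View pics/m3.png

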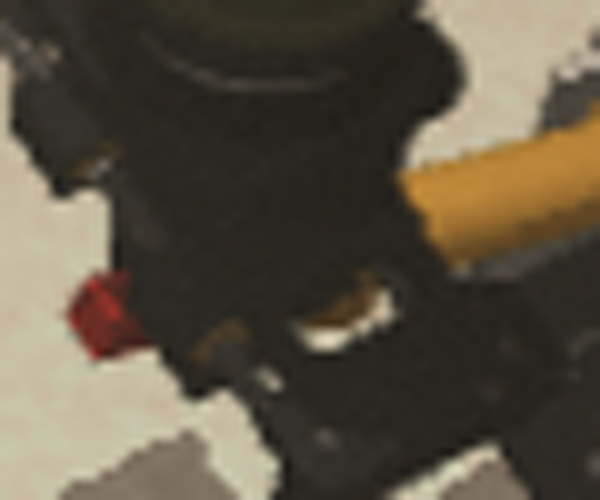

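```bash
python3 - <<'E'
from h import *
t=np.array([.924,-.0816,.373])
for n in ('scene','wrist'):
    s,p,d,c=snap(n);X,u,v=cloud(s,d,c);H=cv2.cvtColor(p,cv2.COLOR_BGR2HSV)[v,u]
    g=np.array(s['eef_pos'])+[0,0,.019]
    red=((H[:,0]<6)|(H[:,0]>172))&(H[:,1]>130)
    w=X-g;a=w@t;r=np.linalg.norm(w-np.outer(a,t),axis=1)
    m=red&(r<.016)&(abs(a)<.06)
    print(n,m.sum(),np.percentile(a[m],[1,50,95,99]).round(4))
    if n=='wrist':
        q=m&(a>.012);k=np.polyfit(w[q]@np.array([.996,-.085,0]),w[q][:,2],1);print('tilt',np.arctan(k[0]),k[1])
    br=(H[:,0]>8)&(H[:,0]<30)&(H[:,1]>90)&(r<.03)&(a<-.02)&(a>-.08)
    if br.sum(): print('brass',br.sum(),[(round(b,3),int((br&(a>=b)&(a<b+.004)).sum()),r[br&(a>=b)&(a<b+.004)].max().round(3) if (br&(a>=b)&(a<b+.004)).any() else 0) for b in np.arange(-.08,-.02,.004)])
E
```

```text
scene 39 [0.021  0.0306 0.0324 0.0329]
brass 39 [(np.float64(-0.08), 13, np.float64(0.016)), (np.float64(-0.076), 6, np.float64(0.016)), (np.float64(-0.072), 3, np.float64(0.017)), (np.float64(-0.068), 0, 0), (np.float64(-0.064), 0, 0), (np.float64(-0.06), 0, 0), (np.float64(-0.056), 0, 0), (np.float64(-0.052), 0, 0), (np.float64(-0.048), 5, np.float64(0.021)), (np.float64(-0.044), 5, np.float64(0.02)), (np.float64(-0.04), 7, np.float64(0.02)), (np.float64(-0.036), 0, 0), (np.float64(-0.032), 0, 0), (np.float64(-0.028), 0, 0), (np.float64(-0.024), 0, 0)]
wrist 4282 [-0.0347  0.0216  0.0332  0.0336]
tilt -0.04632836949191423 0.01532816985621386
brass 2363 [(np.float64(-0.08), 0, 0), (np.float64(-0.076), 0, 0), (np.float64(-0.072), 0, 0), (np.float64(-0.068), 0, 0), (np.float64(-0.064), 0, 0), (np.float64(-0.06), 0, 0), (np.float64(-0.056), 0, 0), (np.float64(-0.052), 0, 0), (np.float64(-0.048), 385, np.float64(0.022)), (np.float64(-0.044), 185, np.float64(0.021)), (np.float64(-0.04), 1739, np.float64(0.02)), (np.float64(-0.036), 54, np.float64(0.019)), (np.float64(-0.032), 0, 0), (np.float64(-0.028), 0, 0), (np.float64(-0.024), 0, 0)]
```

The rear of the handle and the brass both put the collar front at about 45 mm from the grasp, level with the bell's rim. So it is seated, and it has been pressed at about 7–10 N for over 0.5 s. Now drawing out.

Call:
{"name": "jog_arm", "arguments": {
  "series": [0.15,0,-0.06,0,0.31,0,-0.125,0,0.31,0,-0.125,0,0.31,0,-0.125,0,0.31,0,-0.125,0,0.31,0,-0.125,0,0.31,0,-0.125,0,0.31,0,-0.125,0,0.31,0,-0.125,0,0.31,0,-0.125,0],
  "newtons": 20
}}

```text
time: 16.92
eef_pos: [0.6223, 0.216, 0.1975]
orientation: [[0.996, -0.084, -0.0], [-0.084, -0.996, -0.0], [-0.0, 0.0, -1.0]]
ft_force: [-0.6, 0.1, 0.1]
gripper_width: 0.0158
grip_force: 20.0
```

Call:
{"name": "jog_arm", "arguments": {
  "series": [0.31,0,-0.125,0,0.31,0,-0.125,0,0.31,0,-0.125,0,0,0,0,0,0,0,-0.6,0,0,0,-0.3,0,0,0,0,0]
}}

```text
time: 17.8
eef_pos: [0.6501, 0.214, 0.2372]
orientation: [[0.996, -0.084, 0.003], [-0.084, -0.996, 0.001], [0.003, -0.001, -1.0]]
ft_force: [-1.2, -0.2, -1.4]
gripper_width: 0.0157
grip_force: 20.0
```

```bash
python3 -c "
from h import *
prof()"
```

```text
17.8 [0.6501 0.214  0.2372] 0.015675464529889986
[[0.115, 0.038, 6.0], [0.109, 0.037, 10.0], [0.103, 0.033, 11.0], [0.097, 0.031, 9.0], [0.091, 0.03, 10.0], [0.085, 0.026, 13.0], [0.079, 0.024, 10.0], [0.073, 0.021, 11.0], [0.067, 0.019, 11.0]]
tilt 0.39459934644261513 axis at grasp -0.002600240930387322
```

Call:
{"name": "jog_arm", "arguments": {
  "series": [0,0.88,0,0,0,0.88,0,0,0,0.88,0,0,0,0.88,0,0,0,0.88,0,0,0,0.88,0,0,0,0.88,0,0,-0.6,0.86,0,0,-0.9,0,0,0,-0.9,0,0,0]
}}

```text
time: 19.1
eef_pos: [0.5583, 0.0065, 0.2355]
orientation: [[0.996, -0.088, -0.001], [-0.088, -0.996, -0.001], [-0.0, 0.001, -1.0]]
ft_force: [0.3, 0.3, -1.2]
gripper_width: 0.0159
grip_force: 20.0
```

Call:
{"name": "jog_arm", "arguments": {
  "series": [-0.25,0,0.5,0,0,0,0.5,0,0,0,0.5,0,0,0,0.1,0,0,0,0,0]
}}

```text
time: 19.73
eef_pos: [0.5528, 0.0104, 0.1872]
orientation: [[0.996, -0.084, -0.0], [-0.084, -0.996, -0.0], [-0.0, 0.0, -1.0]]
ft_force: [0.4, 0.6, -0.9]
gripper_width: 0.0155
grip_force: 20.0
```

Call:
{"name": "jog_arm", "arguments": {
  "series": [0,0,0.14,0,0,0,0.14,0,0,0,0.14,0,0,0,0.14,0,0,0,0.14,0,0,0,0.14,0,0,0,0,0],
  "newtons": 4
}}

```text
time: 20.6
eef_pos: [0.5522, 0.0105, 0.162]
orientation: [[0.996, -0.084, -0.001], [-0.084, -0.996, -0.0], [-0.001, 0.0, -1.0]]
ft_force: [0.1, -0.6, -1.7]
gripper_width: 0.0159
grip_force: 4.0
```

```bash
python3 -c "
from h import *
prof()"
```

```text
20.6 [0.5522 0.0105 0.162 ] 0.015861453049040214
[[0.127, 0.028, 14.0], [0.121, 0.023, 12.0], [0.115, 0.019, 10.0], [0.109, 0.017, 14.0], [0.103, 0.017, 11.0], [0.097, 0.014, 16.0], [0.091, 0.014, 12.0], [0.085, 0.011, 11.0], [0.079, 0.011, 6.0], [0.073, 0.01, 6.0], [0.067, 0.008, 4.0]]
tilt 0.2244194230897428 axis at grasp -0.0012997009258661806
```

Call:
{"name": "jog_arm", "arguments": {
  "series": [0,0,0.14,0,0,0,0.14,0,0,0,0.14,0,0,0,0.14,0,0,0,0.14,0,0,0,0.1,0,0,0,0.06,0,0,0,0,0]
}}

```text
time: 21.65
eef_pos: [0.5525, 0.0105, 0.1365]
orientation: [[0.996, -0.084, -0.0], [-0.084, -0.996, -0.0], [-0.0, 0.0, -1.0]]
ft_force: [0.6, -0.3, 0.4]
gripper_width: 0.0157
grip_force: 4.0
```

Call:
{"name": "jog_arm", "arguments": {
  "series": [0,0,0,0,0,0,0,0,0,0,-0.2,0,0,0,-0.25,0,0,0,-0.2,0,0,0,0,0,0,0,0,0],
  "newtons": 35
}}

```text
time: 22.52
eef_pos: [0.5525, 0.0106, 0.1561]
orientation: [[0.996, -0.084, -0.0], [-0.084, -0.996, -0.0], [-0.0, 0.0, -1.0]]
ft_force: [0.5, 0.2, -0.9]
gripper_width: 0.0158
grip_force: 35.0
```

```bash
python3 - <<'E'
from h import *
prof()
s,p,d,c=snap('scene');u,v=342,180
x=np.array([.43,.0213,.15]);x=c['R']@x+c['t'];u=int(x[0]/x[2]*c['fx']+c['cx']);v=int(x[1]/x[2]*c['fy']+c['cy'])
cv2.imwrite('pics/f1.png',cv2.resize(p[v-40:v+40,u-50:u+50],(750,600),interpolation=cv2.INTER_CUBIC))
X,uu,vv=cloud(s,d,c);H=cv2.cvtColor(p,cv2.COLOR_BGR2HSV)[vv,uu]
m=((H[:,0]<8)|(H[:,0]>172))&(H[:,1]>100)&(np.abs(X-[.43,.02,.15])<[.03,.03,.012]).all(1);print('dot',m.sum(),X[m].mean(0))
R=np.array(s['orientation']);print('tip est',np.array(s['eef_pos'])+[0,0,.019]-.1245*R[:,0])
E
```

```text
22.525 [0.5525 0.0106 0.1561] 0.015799689544684147
[[0.127, 0.022, 14.0], [0.121, -0.005, 21.0], [0.115, -0.007, 20.0], [0.109, -0.006, 21.0], [0.103, -0.007, 18.0], [0.097, -0.007, 21.0], [0.091, -0.005, 18.0], [0.085, -0.007, 10.0], [0.079, -0.005, 8.0], [0.073, -0.007, 7.0], [0.067, -0.006, 10.0], [0.061, -0.004, 8.0]]
tilt -0.025326811659415475 axis at grasp 0.001982412271327982
dot 8 [0.42845004 0.02012492 0.15010186]
tip est [0.42836265 0.02103899 0.17498101]
```

View pics/f1.png

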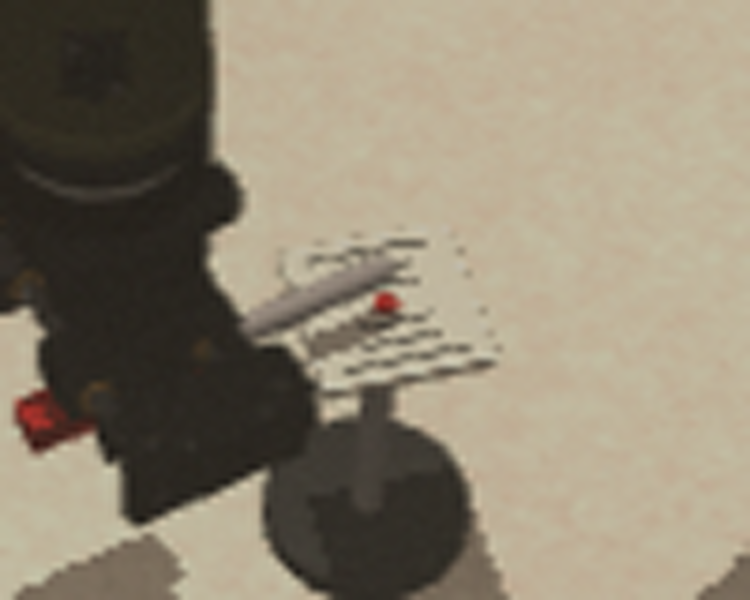

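The rod is level within about 0.03 rad. Its tip is 25 mm above the red dot (386,302) and within about 1 mm of it sideways, still and held at 35 N. Handing in.

```bash
python3 -c "
from bench import *
print(finish_job())"
```

```text
the job is handed in; nothing more can be done
None
```

The job is handed in: the gauge rod was seated against the muzzle for over half a second at about 7–10 N, drawn out, and is held level about 25 mm above the red dot; the verdict was not shown.

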